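Snap the trial weight onto the impeller's rim

TASK

The impeller has come to rest on the balancing stand with its light side up. Take the longer of the two zinc clip-on weights and clip it over the beaded rim at the very top, in line with the rim and straight above the arbor: press down until the hooks snap past the bead and the weight sits fully home, and finish while still holding it and pressing it down firmly. Do not let the impeller turn, and leave everything else where it lies.

Things in the scene. Friction and masses are not known exactly. Their poses are not given: they have to be found in the camera images.
- long_weight_center (a point): Centre of the longer zinc clip-on weight (loose, 167 g), standing: an upside-down U saddle 56 long (its y), 26 wide (x), 36 high (z up); the point is 18 up. The top 12 is a solid block; below is a channel 17 wide, open at both ends, flared to 22 in the lowest 5, between four feet 4.5 thick. Both ways round are the same. Grip it across its 26 width.
- long_weight_seat (a point): Same weight: middle of its seat, the channel's roof, 24 above its underside and 6 above its centre. 12.5 below the seat a spring clip's two steel hooks stand in 20 long windows in the long sides: round noses of radius 2, 7 apart. The clip floats 3 sideways and the hooks spring outwards, but never past the weight's sides.
- rim_top (a point): Topmost point of the impeller's rim, fixed, 230 above the cabinet top and 100 above the arbor's axis. Its x lies along the arbor (across the rim), its y along the rim, z up. The rim is a round oiled bead 11 thick on a 4 thick shroud. Vanes on the +x side end 30 below it; the stand ends 45 or more below it. Weight home: its seat point on this point, axes parallel (either way round).
- rim_side (a point): Point on the impeller's edge, a quarter turn from its top (up to 0.3 rad more or less), 100 from the axis. It turns with the impeller, which a brake on the arbor holds against 0.8 N m (8 N along the rim).
- impeller: Bronze impeller, 200 in diameter, on a brass arbor (20 thick, 220 long, along x); origin on the axis in the rim's plane, 130 above the cabinet top. Pushed straight down on the rim, the weight's hooks meet the bead 12 above home; the push rises to about 10 N some 9 to 10 above home, drops suddenly about 8 above home, then rises again when the seat meets the bead.
- short_weight_center (a point): Centre of the shorter clip-on weight: the same saddle, but 30 long (its y), 26 wide and 36 high, 82 g. Not to be used.
- sleeve_center (a point): Centre of a bronze shaft sleeve standing upright: 52 outside diameter, 60 high. Leave it.
- mallet_head (a point): Centre of the head of a mallet lying down: red rubber head 54 thick and 84 long, wooden handle 190 long towards its -x. Leave it.
- mirror_stem (a point): Middle of the stem of an inspection mirror lying flat, 206 long along its x, 15 high: round mirror of 42 at +x, black handle at -x. Leave it.
Not all that is in view belongs to the job. Leave any brown, green or yellow look-alike of the part that bears long_weight_center alone.

How it is judged:
On the way, in this order (a step that is already met when the one before it is completed fails the run):
1. the longer weight is picked up clear of the cabinet top (height (world z) of long_weight_seat above 0.06 m and contact force between the fingers and long_weight above 2 N), for 0.1 s.
2. the weight's hooks have snapped past the bead at the top of the rim (x of long_weight_seat in the frame of rim_top between -0.005 and 0.005 m and y of long_weight_seat in the frame of rim_top between -0.01 and 0.01 m and z of long_weight_seat in the frame of rim_top between -0.004 and 0.002 m and angle between long_weight_seat's own z axis and vertical below 0.12 rad and angle between the y axis of long_weight_seat and the y axis of rim_top, either way round below 0.12 rad), for 0.1 s.
At the end, for the whole second after the job is handed in: The longer weight is home on the rim: within 2 mm of its seat, 10 mm of the top along the rim, 5 mm across, 0.12 rad of upright and of the rim's line; the fingers still bear on it (over 2 N) and its seat presses the rim with over 5 N (all of step 2 and contact force between the fingers and long_weight above 2 N and contact force between long_weight_c0 and impeller above 5 N); the arm keeps its last pose, push and grip.
It fails at once if the impeller is turned (its rim moves more than 10 mm) (distance of rim_side from where it was at the start of the episode above 0.01 m).
It fails at once if the shorter weight is moved more than 25 mm (distance of short_weight_center from where it was at the start of the episode above 0.025 m).
It fails at once if the bronze sleeve is moved more than 25 mm (distance of sleeve_center from where it was at the start of the episode above 0.025 m).
It fails at once if the mallet is moved more than 25 mm (distance of mallet_head from where it was at the start of the episode above 0.025 m).
It fails at once if the inspection mirror is moved more than 25 mm (distance of mirror_stem from where it was at the start of the episode above 0.025 m).
It also fails if it takes over 46 s, if anything falls off the work surface, if the arm or the gripper's body presses on something with over 40 N, if the wrist force passes 120 N, or if a joint passes its speed limit or range.

ROBOT

A 6-joint arm with a two-finger parallel gripper is mounted at the origin on the work surface. World frame = base frame: x ahead of the robot, y to its left, z up, the work surface at z = 0. Lengths are in m, angles in rad, forces in N, time in s.
With the tool pointing down it reaches from about 0.325 to 0.9 m from the base axis. Payload 6.1 kg.
Tool frame: the origin (TCP) lies on the front face of the gripper's body, between the roots of the fingers; the fingertips stand 70 mm ahead of it and the grasp point (between the pads) lies 51 mm ahead of it; x points along the fingers, y is the direction in which the jaws open and shut, and the axes are right-handed (so a half turn about x gives the same grasp; the last joint's range is limited). The gripper opens to 87 mm and grips with 3 to 60 N. Pads are 19 mm wide; open, the fingers measure 117 mm over their backs; the gripper's body (75 mm by 190 mm) begins 51 mm behind the grasp point.
Start: joints at [-1.443, 0.22, 1.526, -0, 1.395, -0.126], TCP at [0.157, -0.605, 0.292] pointing down, gripper open.
Joint ranges: [-2.98, 2.98], [-0.91, 2.08], [0.09, 2.57], [-1.24, 4.39], [0.2, 2.65], [-2.68, 2.68]. Speed limits (rad/s): [2.57, 2.57, 3.01, 3.14, 3.14, 3.14].

INTERFACE

Orientations are given as a 3x3 rotation matrix whose columns are the frame's x, y, z axes.
In Python, from plant import * gives the robot as it stands.
- The arm moves only by the tool apply_moves, never from a script. Its argument "commands" is a list that holds one entry, the list of rows, each a list of 4 numbers: the shift along the tool's x, y, z in units of 40 mm (1.0 is 40 mm), then the turn about the tool's x in units of 5 degrees (1.0 is 5 degrees). A call has 1 to 5 rows; each row is the pose to reach, as a shift and turn from the pose commanded when the call began, along the tool's axes at that moment; what a row does not reach only later rows make up. A row lasts 1/12 s, in which the tool goes at most 41.7 mm and 7.16 degrees, less where a joint would pass 70% of its speed; a pose out of reach is approached as far as the arm can. A call with a gripper value outside its range is refused whole. "grip" is the gripper command: -1 is fully open, 1 is shut, values between are in proportion, set as the call begins (left out, the last holds). The fingers move at their own pace and stop on an object; the grip force is fixed at half the most. Time passes only in rows, so rows that repeat a pose let the fingers close. It gives the time, the measured TCP pose, the force and the opening at its end, in the units of the state.
- get_obs(): the state, without advancing time (a new reading comes with each control period).
- snapshot(name): name is "scene" or "top" or "wrist"; returns (picture, depth): 480x640x3 uint8, red, green, blue; 480x640 float32, m along the optical axis (not along the pixel's ray), 0 where there is no reading.
- camera_info(name): a dict with "mtx" (3x3 intrinsics, pixels), "D" ([k1, k2, p1, p2, k3] as OpenCV has them; the pictures are not rectified), "rvec" (rotation vector, rad) and "tvec" (3), from world to camera coordinates, as OpenCV has them; the wrist camera has in their place "T_tool_cam" (4x4, takes a point from camera to tool coordinates, whose origin is the TCP and whose axes are the tool frame's). Camera axes: x right, y down, z forward; pixel columns grow to the right and rows downward; lengths in m; the calibration is good to about 2 mm. A picture is of the moment at which its call begins: read the wrist's pose just before it. camera_info takes no time and is no camera call.
- close_job(): hands the job in, once; it reports no verdict.
The state is a dict: "time": time; "joints": joint angles; "joint_velocities": joint speeds; "effort": joint torques, N m; "tool_pos": TCP position; "tcp_rot": TCP orientation; "contact_force": force on the tool from outside, world axes, zero at the start; "ft_torque": the same for the moment, N m; "gripper_width": finger opening in m.
Only numpy, scipy, OpenCV 4.12 (cv2) and the standard library are available. Lean on these libraries where they do the work, as an engineer would, in place of code of your own. Each camera call takes 0.05 s, during which the arm holds its last target.

## Working session

There is one attempt and no reset: what is moved stays moved. The work goes in short steps, Python scripts to look and compute and a tool call to move; the robot and the scene stay as the last step left them, time stands still between calls to the robot, and variables do not carry over. Pictures are saved under pics/ and viewed, and the job is handed in when it is done.

Besides the shell and the picture viewer there is one more tool, called after "Call:" as name(argument=value, ...) on one line, values as JSON. apply_moves: Moves the arm, as the interface text tells. Its arguments: {"type":"object","properties":{"commands":{"type":"array","items":{"type":"array","items":{"type":"array","items":{"type":"number"}}}},"grip":{"type":"number"}},"required":["commands"]}

```bash
ls; mkdir -p pics
cat > h.py <<'E'
from plant import *
import numpy as np, cv2, pickle
def snap(n,tag):
    o=get_obs(); ci=camera_info(n); p,d=snapshot(n)
    pickle.dump((o,ci,p,d),open(f'pics/{tag}.pkl','wb')); cv2.imwrite(f'pics/{tag}.png',p[:,:,::-1]); return o,ci,p,d
def load(tag): return pickle.load(open(f'pics/{tag}.pkl','rb'))
def cam_pose(o,ci):
    # R,t cam->world
    if 'rvec' in ci:
        R=cv2.Rodrigues(np.array(ci['rvec'],float))[0]; t=np.array(ci['tvec'],float).ravel()
        return R.T,-R.T@t
    T=np.array(ci['T_tool_cam']); Rt=np.array(o['tcp_rot']); return Rt@T[:3,:3], Rt@T[:3,3]+np.array(o['tool_pos'])
def und(ci,uv): return cv2.undistortPoints(np.array(uv,float).reshape(-1,1,2),np.array(ci['mtx']),np.array(ci['D'])).reshape(-1,2)
def plane(o,ci,uv,z):
    R,c=cam_pose(o,ci); n=und(ci,uv); r=np.c_[n,np.ones(len(n))]@R.T
    return c+r*((z-c[2])/r[:,2])[:,None]
def cloud(o,ci,uv,d):
    R,c=cam_pose(o,ci); uv=np.array(uv); n=und(ci,uv); z=d[uv[:,1].astype(int),uv[:,0].astype(int)]
    return c+(np.c_[n,np.ones(len(n))]*z[:,None])@R.T
E
python3 - <<'E'
from h import *
for n in ('scene','top','wrist'):
    o,ci,p,d=snap(n,n+'0'); R,c=cam_pose(o,ci); print(n,c.round(3),R[:,2].round(2),ci['mtx'][0][0])
print(o)
E
```

```text
pics
scene [1.029 0.716 0.897] [-0.44 -0.65 -0.63] 497.65572251244015
top [ 0.318 -0.049  1.178] [ 0.23  0.01 -0.97] 479.8815810970584
wrist [ 0.22  -0.587  0.384] [-0.23 -0.06 -0.97] 378.67920375760843
{'time': 0.1, 'joints': array([-1.44310504e+00,  2.21137287e-01,  1.52754159e+00,  1.49263461e-05,
        1.39471739e+00, -1.26111158e-01]), 'joint_velocities': array([ 0.00032465, -0.00188142, -0.00358806,  0.00087993,  0.00066136,
       -0.00050529]), 'effort': array([ 6.58191948e-04, -4.95945132e+01, -3.88520443e+01,  7.01953098e-02,
        5.15047589e-02, -5.16782768e-05]), 'tool_pos': array([ 0.15686337, -0.60451938,  0.29122898]), 'tcp_rot': array([[-2.15103274e-04,  2.51083666e-01, -9.67965364e-01],
       [ 1.79079150e-03, -9.67963738e-01, -2.51083642e-01],
       [-9.99998373e-01, -1.78743306e-03, -2.41426326e-04]]), 'contact_force': array([-0.50760544, -0.69583879, -0.79483528]), 'ft_torque': array([ 0.00749834, -0.00415883, -0.05457522]), 'gripper_width': 0.08717112011509809}
```

View pics/scene0.png

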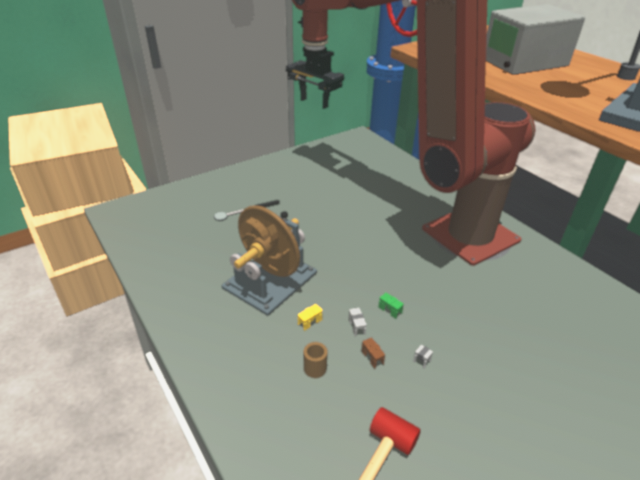

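View pics/top0.png

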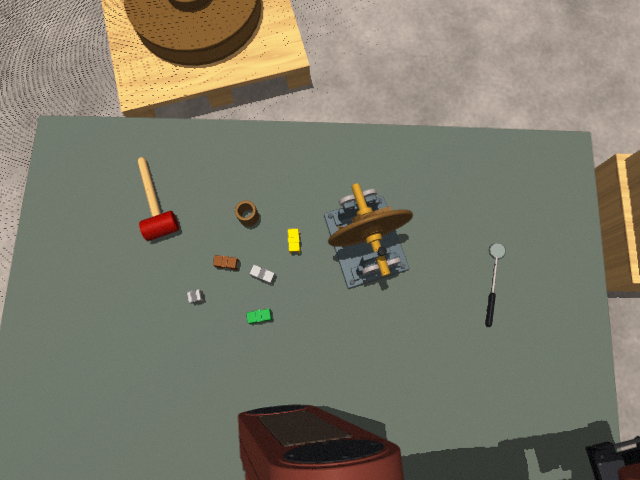

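View pics/wrist0.png

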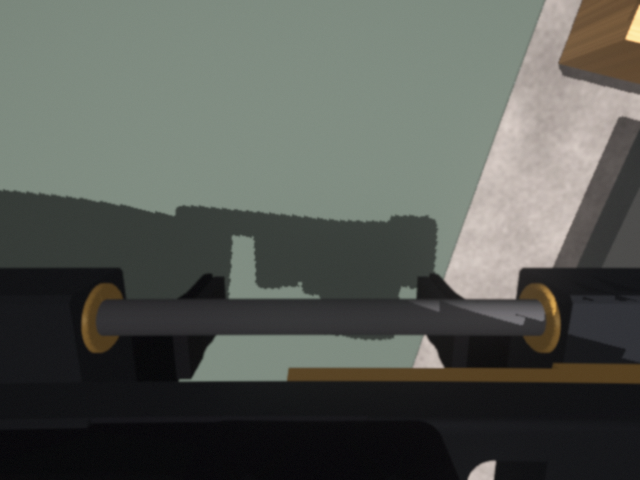

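The top view has the long weight at about (262,274), the short one at (195,297), and the rim running from (330,240) to (412,214). I'll measure these with colour masks and depth.

Run:
```python
from h import *
o,ci,p,d=load('top0')
hsv=cv2.cvtColor(p,cv2.COLOR_RGB2HSV)
def rep(name,box,mask,zmin=0.008):
    x0,y0,x1,y1=box; m=np.zeros(mask.shape,bool); m[y0:y1,x0:x1]=mask[y0:y1,x0:x1]
    v,u=np.nonzero(m&(d>0)); P=cloud(o,ci,np.c_[u,v],d); P=P[P[:,2]>zmin]
    print(name,len(P),P.min(0).round(3),P.max(0).round(3)); return P
al=np.ones(d.shape,bool)
P=rep('long',(240,255,285,295),al); T=P[P[:,2]>0.03]; print(T.mean(0),cv2.minAreaRect((T[:,:2]*1000).astype(np.float32)))
P=rep('short',(180,283,210,310),al);T=P[P[:,2]>0.03]; print(T.mean(0),cv2.minAreaRect((T[:,:2]*1000).astype(np.float32)))
P=rep('sleeve',(228,195,265,232),al); P=rep('yellow',(280,220,306,260),al);P=rep('mallet',(125,150,185,245),al)
P=rep('green',(240,300,280,330),al);P=rep('brown',(208,250,243,275),al);P=rep('mirror',(480,235,512,330),al,.005)
I=rep('imp',(315,180,420,295),al)
T=I[I[:,2]>0.19]; print(len(T)); c,sz,a=cv2.minAreaRect((T[:,:2]*1000).astype(np.float32)); print(c,sz,a)
T=I[I[:,2]>0.215]; print(T.mean(0),T.max(0))
m=T[:,:2].mean(0);U,S,V=np.linalg.svd(T[:,:2]-m);print(V[0],S)
for n in('scene0',):
    o,ci,p,d=load(n); I=rep('imp',(225,195,310,290),al); T=I[I[:,2]>0.215]; print(len(T),T.mean(0),T.max(0)); m=T[:,:2].mean(0);U,S,V=np.linalg.svd(T[:,:2]-m);print(V[0],S)
    cv2.imwrite('pics/s_crop.png',cv2.resize(p[185:375,210:450,::-1],None,fx=3.3,fy=3.1,interpolation=2))
```

```text
long 279 [0.466 0.065 0.008] [0.531 0.147 0.043]
[0.49899662 0.1054679  0.0370137 ] ((499.35968017578125, 105.75582122802734), (56.225643157958984, 26.676868438720703), 70.49076080322266)
short 167 [0.423 0.247 0.01 ] [0.454 0.283 0.043]
[0.4388436  0.26469607 0.03683259] ((438.80755615234375, 265.4637756347656), (26.865751266479492, 31.722150802612305), 18.945648193359375)
sleeve 399 [0.612 0.127 0.008] [0.701 0.209 0.066]
yellow 261 [0.556 0.019 0.01 ] [0.613 0.048 0.043]
mallet 1336 [0.572 0.323 0.008] [0.823 0.456 0.061]
green 288 [0.38  0.078 0.01 ] [0.415 0.137 0.045]
brown 287 [0.51  0.169 0.008] [0.541 0.226 0.043]
mirror 568 [ 0.387 -0.511  0.005] [ 0.623 -0.427  0.021]
imp 5809 [ 0.474 -0.276  0.008] [ 0.722 -0.019  0.235]
485
(602.4954833984375, -142.48153686523438) (29.296218872070312, 159.1365203857422) 19.4842586517334
[ 0.59257062 -0.14326091  0.22497522] [ 0.61466986 -0.09131834  0.23478559]
[-0.33092232  0.943658  ] [0.49060751 0.04994016]
imp 5386 [ 0.391 -0.466  0.008] [ 0.708 -0.047  0.234]
179 [ 0.59274548 -0.13833201  0.2231244 ] [ 0.6125988  -0.09036317  0.23352657]
[-0.33595175  0.9418792 ] [0.36300077 0.03409731]
```

View pics/s_crop.png

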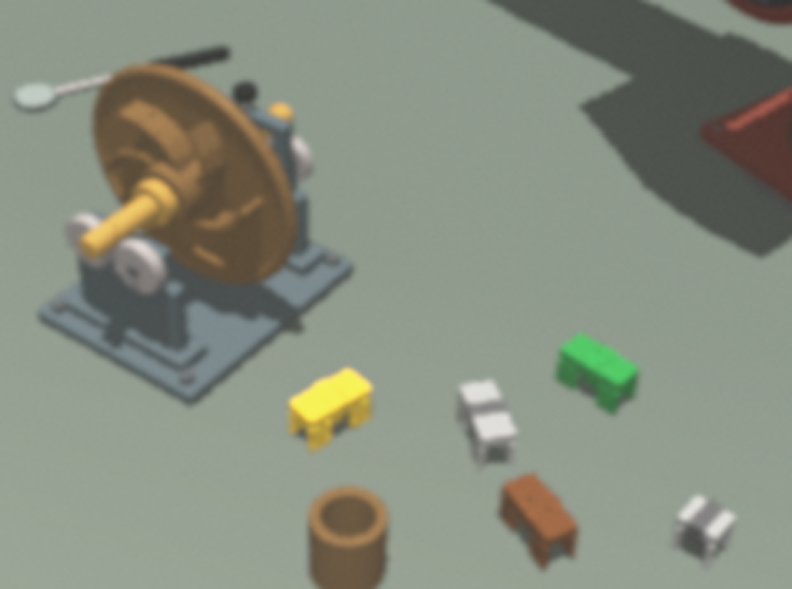

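The long weight's centre is about (0.499, 0.1055) with its axis at 70.5°. The rim top is about (0.593, -0.141) with its line at 109.4°. Sizes and heights match the given ones (56×27 footprint, tops at 0.037 and about 0.232). Next I'll work out the moves to hover over the weight.

```bash
cat >> h.py <<'E'
def go(tp,jaw_deg=None,o=None):
    o=o or get_obs(); R=np.array(o['tcp_rot']); dd=np.array(tp)-o['tool_pos']; s=(R.T@dd)/0.04
    a=np.degrees(np.arctan2(R[1,1],R[0,1])); t=0
    if jaw_deg is not None: t=-((jaw_deg-a+90)%180-90)/5
    print('t',round(o['time'],2),'pos',np.round(o['tool_pos'],4),'jaw',a.round(2),'F',o['contact_force'].round(1),'w',round(o['gripper_width'],4),'tilt',R[2].round(4),'| units',s.round(3),'turn',round(t,3))
E
python3 -c "
from h import *
go((.499,.1055,.27),-19.5)
o=get_obs();ci=camera_info('wrist');T=np.array(ci['T_tool_cam']);
for dx in (.07,.15,.2,.27,.35):
    q=np.linalg.inv(T)@np.array([dx,0,0,1]); uv=cv2.projectPoints(q[:3].reshape(1,3),np.zeros(3),np.zeros(3),np.array(ci['mtx']),np.array(ci['D']))[0]; print(dx,uv.ravel())
"
```

```text
t 0.15 pos [ 0.1569 -0.6046  0.2914] jaw -75.46 F [ 0.5 -0.6  0.3] w 0.087 tilt [-1.0e+00 -1.5e-03 -2.0e-04] | units [  0.559 -15.035 -12.737] turn -11.192
0.07 [322.67290201 296.35193605]
0.15 [322.08102893 250.85383167]
0.2 [321.86711073 234.38738947]
0.27 [321.66253401 218.62891201]
0.35 [321.50515622 206.49875949]
```

Call:
apply_moves(commands=[[[0,-0.7,-0.6,0],[0,-1.45,-1.2,0],[0,-2.2,-1.85,0],[0,-2.95,-2.5,0],[0,-3.7,-3.1,0]]])

```text
time: 0.57
tool_pos: [0.2402, -0.4287, 0.2917]
tcp_rot: [[0.0, 0.251, -0.968], [0.001, -0.968, -0.251], [-1.0, -0.001, -0.0]]
contact_force: [0.6, -0.3, 1.1]
gripper_width: 0.0869
```

Call:
apply_moves(commands=[[[0,-0.75,-0.65,0],[0,-1.5,-1.3,0],[0,-2.25,-1.9,0],[0,-3.0,-2.55,0],[0,-3.75,-3.2,0]]])

```text
time: 0.98
tool_pos: [0.3262, -0.2514, 0.2921]
tcp_rot: [[0.0, 0.25, -0.968], [-0.0, -0.968, -0.25], [-1.0, 0.0, -0.0]]
contact_force: [0.6, -0.2, -0.0]
gripper_width: 0.0871
```

Call:
apply_moves(commands=[[[0,-0.75,-0.65,0],[0,-1.5,-1.3,0],[0,-2.25,-1.9,0],[0,-3.0,-2.55,0],[0,-3.75,-3.2,0]]])

```text
time: 1.4
tool_pos: [0.4125, -0.0739, 0.2923]
tcp_rot: [[0.001, 0.251, -0.968], [-0.0, -0.968, -0.251], [-1.0, 0.0, -0.001]]
contact_force: [0.8, -0.9, -0.3]
gripper_width: 0.0869
```

```bash
python3 -c "
from h import *
go((.499,.1055,.27),-19.5)"
```

```text
t 1.4 pos [ 0.4125 -0.0739  0.2923] jaw -75.47 F [ 0.8 -0.9 -0.3] w 0.0869 tilt [-1.e+00  5.e-04 -5.e-04] | units [ 0.559 -3.8   -3.218] turn -11.194
```

Call:
apply_moves(commands=[[[0.1,-0.76,-0.64,-1.3],[0.2,-1.5,-1.28,-2.6],[0.3,-2.3,-1.9,-3.9],[0.45,-3.05,-2.58,-5.2],[0.56,-3.8,-3.22,-6.6]]])

```text
time: 1.82
tool_pos: [0.4991, 0.1058, 0.2693]
tcp_rot: [[0.0, 0.742, -0.671], [-0.0, -0.671, -0.742], [-1.0, 0.0, 0.0]]
contact_force: [0.1, -0.6, -0.4]
gripper_width: 0.0872
```

Call:
apply_moves(commands=[[[0,0,0,-1.3],[0,0,0,-2.6],[0,0,0,-3.8],[0,0,0,-4.6],[0,0,0,-4.6]]])

```text
time: 2.23
tool_pos: [0.4986, 0.1038, 0.2694]
tcp_rot: [[-0.001, 0.944, -0.33], [-0.0, -0.33, -0.944], [-1.0, -0.001, 0.0]]
contact_force: [0.4, 0.5, 0.0]
gripper_width: 0.087
```

```bash
python3 -c "
from h import *
go((.499,.1055,.27),-19.5)
snap('wrist','w1')"
```

```text
t 2.23 pos [0.4986 0.1038 0.2694] jaw -19.29 F [0.4 0.5 0. ] w 0.087 tilt [-1.e+00 -7.e-04  3.e-04] | units [-0.014 -0.004 -0.044] turn 0.042
```

View pics/w1.png

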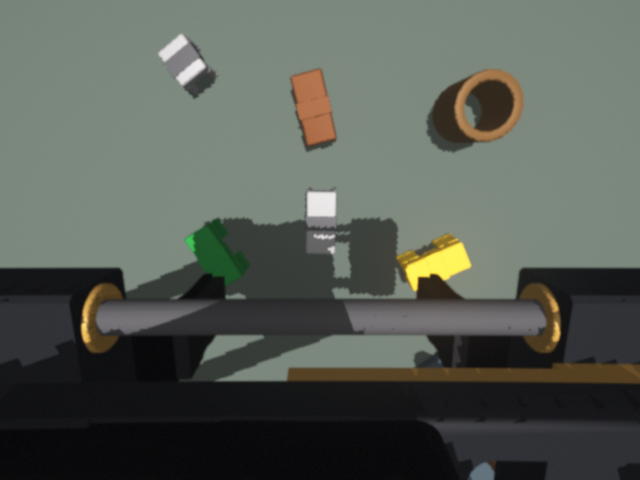

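The wrist view shows the long weight at about (321,222), lined up with the jaws and partly in shadow. The brown, green and yellow look-alikes sit around it. I'll refine its pose from depth.

Run:
```python
from h import *
o,ci,p,d=load('w1')
u,v=np.meshgrid(np.arange(285,355),np.arange(170,275)); uv=np.c_[u.ravel(),v.ravel()]; uv=uv[d[uv[:,1],uv[:,0]]>0]
P=cloud(o,ci,uv,d); T=P[(P[:,2]>0.03)&(P[:,2]<.05)]
print(len(T),T.mean(0).round(4),np.median(T[:,2]),cv2.minAreaRect((T[:,:2]*1000).astype(np.float32)))
# bright edges
hsv=cv2.cvtColor(p,cv2.COLOR_RGB2HSV); m=(hsv[...,1]<15); m2=np.zeros_like(m);m2[180:265,295:350]=m[180:265,295:350]
vv,uu=np.nonzero(m2);print(uu.min(),uu.max(),vv.min(),vv.max());Q=plane(o,ci,np.c_[uu,vv],.036); print(len(Q),cv2.minAreaRect((Q[:,:2]*1000).astype(np.float32)))
for uv in([306,190],[337,190]): print(plane(o,ci,[uv],.036))
```

```text
1862 [0.4998 0.108  0.0363] 0.03633793247946529 ((499.8180847167969, 107.09326171875), (56.155147552490234, 26.349971771240234), 70.2559814453125)
305 337 187 263
2032 ((498.9414367675781, 104.39417266845703), (67.82852935791016, 28.114795684814453), 70.20885467529297)
[[0.49712694 0.13832861 0.036     ]]
[[0.52223263 0.12957589 0.036     ]]
```

```bash
python3 -c "
from h import *
go((.4998,.1068,.080),-19.7)"
```

```text
t 2.28 pos [0.4986 0.1037 0.2695] jaw -19.53 F [ 0.3 -0.3 -1. ] w 0.0872 tilt [-1.e+00 -5.e-04  2.e-04] | units [ 4.738  0.005 -0.085] turn 0.034
```

Call:
apply_moves(commands=[[[0.8,0,-0.08,0],[1.6,0,-0.08,0],[2.4,0,-0.08,0],[3.1,0,-0.08,0],[3.6,0,-0.08,0]]])

```text
time: 2.7
tool_pos: [0.4983, 0.1063, 0.123]
tcp_rot: [[-0.003, 0.942, -0.336], [-0.0, -0.336, -0.942], [-1.0, -0.003, 0.001]]
contact_force: [0.5, 0.0, 0.1]
gripper_width: 0.0869
```

Call:
apply_moves(commands=[[[0.4,0,0,0],[0.8,0,0,0],[1.1,0,0,0],[1.1,0,0,0],[1.1,0,0,0]]])

```text
time: 3.12
tool_pos: [0.4994, 0.1065, 0.0815]
tcp_rot: [[-0.001, 0.942, -0.334], [-0.0, -0.334, -0.942], [-1.0, -0.001, 0.001]]
contact_force: [0.4, 0.8, 0.4]
gripper_width: 0.0867
```

```bash
python3 -c "
from h import *
go((.4998,.1068,.080),-19.7)
snap('wrist','w2')"
```

```text
t 3.12 pos [0.4994 0.1065 0.0815] jaw -19.53 F [0.4 0.8 0.4] w 0.0867 tilt [-1.0e+00 -1.3e-03  5.0e-04] | units [ 0.037  0.006 -0.011] turn 0.034
```

View pics/w2.png

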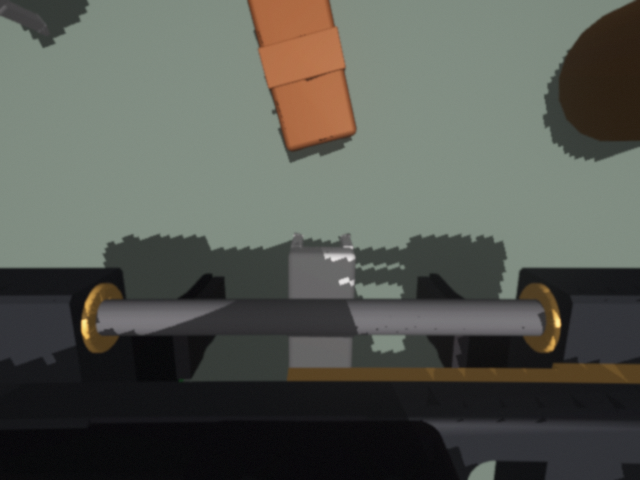

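The weight is centred between the fingers (columns 289–354), so I'm closing the gripper.

Call:
apply_moves(commands=[[[0.04,0,0,0],[0.04,0,0,0],[0.04,0,0,0],[0.04,0,0,0],[0.04,0,0,0]]], grip=1)

```text
time: 3.58
tool_pos: [0.5001, 0.1066, 0.0807]
tcp_rot: [[0.001, 0.943, -0.333], [0.0, -0.333, -0.943], [-1.0, 0.001, -0.0]]
contact_force: [-0.2, 0.5, 0.4]
gripper_width: 0.0614
```

Call:
apply_moves(commands=[[[0,0,0,0],[0,0,0,0],[0,0,0,0],[0,0,0,0],[0,0,0,0]]])

```text
time: 4.0
tool_pos: [0.4998, 0.1066, 0.0802]
tcp_rot: [[-0.0, 0.943, -0.333], [0.0, -0.333, -0.943], [-1.0, -0.0, 0.0]]
contact_force: [-0.4, 0.6, -0.7]
gripper_width: 0.0283
```

Call:
apply_moves(commands=[[[-0.3,0,0,0],[-0.7,0,0,0],[-1.2,0,0,0],[-1.8,0,0,0],[-2.4,0,0,0]]])

```text
time: 4.42
tool_pos: [0.4992, 0.1065, 0.1773]
tcp_rot: [[-0.001, 0.943, -0.333], [-0.0, -0.333, -0.943], [-1.0, -0.001, 0.0]]
contact_force: [-0.0, 0.8, -1.8]
gripper_width: 0.0255
```

```bash
python3 -c "
from h import *
snap('wrist','w3');snap('scene','s3');o=load('s3');cv2.imwrite('pics/s3c.png',cv2.resize(o[2][185:375,260:460,::-1],None,fx=3,fy=3,interpolation=2));go((.5,.1066,.34))"
```

```text
t 4.52 pos [0.5025 0.1068 0.1813] jaw -19.45 F [ 1.2  0.2 -1. ] w 0.0255 tilt [-1.      0.0076 -0.0032] | units [-3.967 -0.028  0.013] turn 0
```

View pics/w3.png

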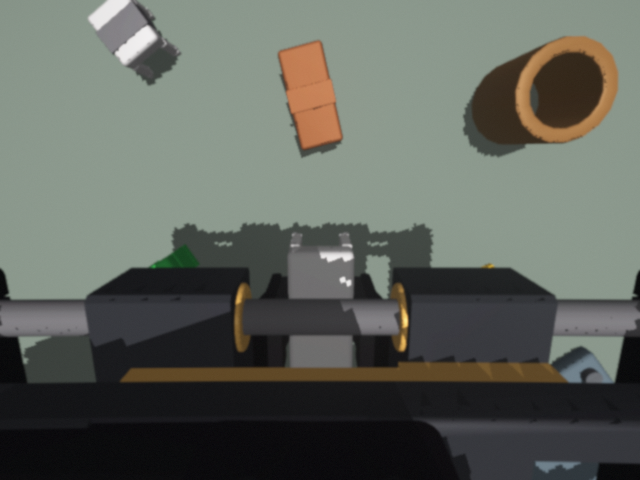

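View pics/s3c.png

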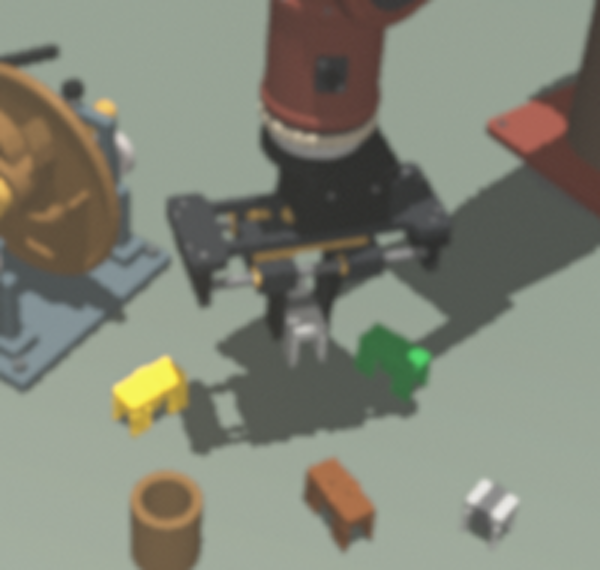

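The grasp is good: width is 26 mm, the load is about 1.7 N, and the weight sits in the image where it did before the lift. Now raising it.

Call:
apply_moves(commands=[[[-0.8,0,0,0],[-1.6,0,0,0],[-2.5,0,0,0],[-3.4,0,0,0],[-4.2,0,0,0]]])

```text
time: 4.93
tool_pos: [0.4993, 0.1066, 0.3458]
tcp_rot: [[-0.0, 0.943, -0.333], [0.0, -0.333, -0.943], [-1.0, -0.0, 0.0]]
contact_force: [0.9, -1.1, -1.4]
gripper_width: 0.0256
```

```bash
python3 -c "
from h import *
go((.592,-.141,.35),19.4)"
```

```text
t 4.93 pos [0.4993 0.1066 0.3458] jaw -19.45 F [ 0.9 -1.1 -1.4] w 0.0256 tilt [-1.e+00 -4.e-04  1.e-04] | units [-0.107  4.246  5.064] turn -7.771
```

Call:
apply_moves(commands=[[[0,0.35,0.4,-0.7],[0,0.8,0.95,-1.5],[0,1.25,1.5,-2.3],[0,1.7,2.0,-3.1],[0,2.1,2.5,-3.9]]])

```text
time: 5.35
tool_pos: [0.5456, -0.0169, 0.3434]
tcp_rot: [[-0.001, 1.0, 0.004], [0.0, 0.004, -1.0], [-1.0, -0.001, -0.0]]
contact_force: [-0.7, -0.0, -2.6]
gripper_width: 0.0259
```

```bash
python3 -c "
from h import *
go((.592,-.141,.35),19.4)"
```

```text
t 5.35 pos [ 0.5456 -0.0169  0.3434] jaw 0.24 F [-0.7 -0.  -2.6] w 0.0259 tilt [-1.0e+00 -1.3e-03 -2.0e-04] | units [-0.168  1.145  3.108] turn -3.831
```

Call:
apply_moves(commands=[[[-0.1,0.25,0.75,-0.8],[-0.1,0.5,1.5,-1.7],[-0.15,0.8,2.2,-2.6],[-0.15,1.0,2.8,-3.4],[-0.15,1.15,3.1,-3.8]]])

```text
time: 5.77
tool_pos: [0.5918, -0.1427, 0.349]
tcp_rot: [[-0.002, 0.945, 0.328], [-0.0, 0.328, -0.945], [-1.0, -0.002, -0.0]]
contact_force: [-0.9, 0.5, -2.7]
gripper_width: 0.0256
```

Call:
apply_moves(commands=[[[0,0,0,0],[0,0,0,0],[0,0,0,0]]])

```text
time: 6.02
tool_pos: [0.5913, -0.1389, 0.3494]
tcp_rot: [[-0.002, 0.946, 0.326], [0.001, 0.326, -0.946], [-1.0, -0.001, -0.002]]
contact_force: [0.4, -0.1, -2.1]
gripper_width: 0.0257
```

```bash
python3 -c "
from h import *
go((.592,-.141,.35),19.4)
snap('wrist','w4');snap('top','t4');snap('scene','s4')
for n,b in (('t4',(300,170,440,290)),('s4',(190,150,340,280))):
    x=load(n)[2][b[1]:b[3],b[0]:b[2],::-1]; cv2.imwrite('pics/%sc.png'%n,cv2.resize(x,None,fx=4.5,fy=4.5,interpolation=2))"
```

```text
t 6.02 pos [ 0.5913 -0.1389  0.3494] jaw 19.0 F [ 0.4 -0.1 -2.1] w 0.0257 tilt [-1.     -0.0012 -0.0016] | units [-0.015 -0.001  0.055] turn -0.08
```

View pics/w4.png

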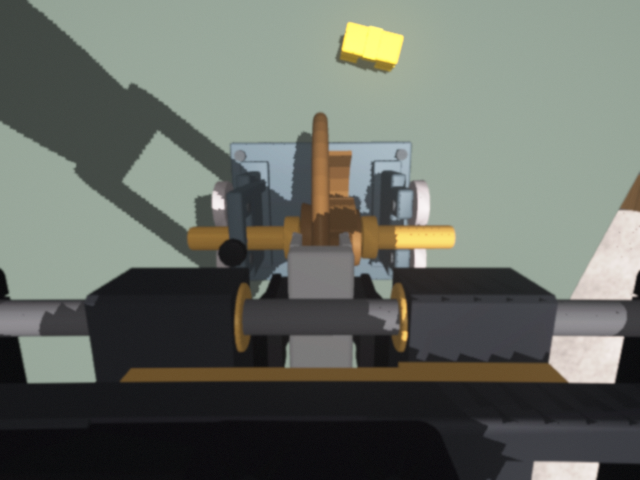

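View pics/s4c.png

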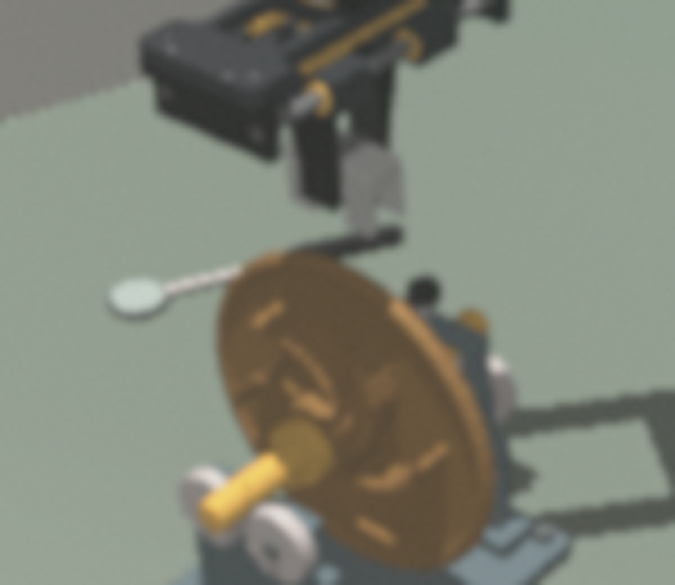

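In the wrist view the rim bead runs vertically at column ~320 (rows 113–245) in front of the held weight (columns 289–354), and the arbor lies at row ~238. I'll measure the bead's centreline and the arbor axis.

Run:
```python
from h import *
from scipy.optimize import least_squares
def fitcircle(P,name):
    # bead points: fit plane (vertical) & circle center
    m=P[:,:2].mean(0);U,S,V=np.linalg.svd(P[:,:2]-m,full_matrices=False);dv=V[0]*np.sign(V[0][1])
    s=(P[:,:2]-m)@dv
    print(name,len(P),'mean',m.round(4),'dir',np.degrees(np.arctan2(dv[1],dv[0])).round(2),'smin/max',s.min().round(3),s.max().round(3),'rms',(S[1]/np.sqrt(len(P))).round(4))
    return m,dv,s
for n in ('top0','scene0','t4','s4','w4'):
    o,ci,p,d=load(n); box={'t':(315,180,420,295),'s':(225,195,310,290),'w':(280,100,360,245)}[n[0]]
    u,v=np.meshgrid(np.arange(box[0],box[2]),np.arange(box[1],box[3])); uv=np.c_[u.ravel(),v.ravel()]; uv=uv[d[uv[:,1],uv[:,0]]>0]
    P=cloud(o,ci,uv,d); 
    # radial selection near nominal rim
    c0=np.array([.592,-.141]); dv=np.array([-.333,.943]); nv=np.array([.943,.333])
    s=(P[:,:2]-c0)@dv; w=(P[:,:2]-c0)@nv; r=np.hypot(s,P[:,2]-.13)
    B=P[(abs(w)<.012)&(r>.093)&(r<.107)&(P[:,2]>.14)&(P[:,2]<(.236))]
    m,dv,s=fitcircle(B,n)
    A=np.c_[2*s,np.ones(len(s))]; f=lambda q:np.hypot(s-q[0],B[:,2]-.13-q[1])-.1
    q=least_squares(f,[0,0],loss='soft_l1',f_scale=.002).x; print('  center',(m+dv*q[0]).round(4),'dz',q[1].round(4),'z',B[:,2].min().round(3),B[:,2].max().round(3))
    # plane position at s=0 (lateral)
    w=((B[:,:2]-c0)@nv); print('  w med',np.median(w).round(4))
    if n=='w4':
        R=np.array(o['tcp_rot']); Q=(B-o['tool_pos'])@R
        for lo in np.arange(.09,.2,.02):
            k=(Q[:,0]>lo)&(Q[:,0]<lo+.02); 
            if k.sum()>20: print('   toolx',lo.round(2),'y mid',((Q[k,1].min()+Q[k,1].max())/2).round(4),np.ptp(Q[k,1]).round(4),'z',Q[k,2].mean().round(3))
# weight in tool
o,ci,p,d=load('w4'); uv=np.array([[x,y] for x in range(292,352) for y in range(250,290)]); uv=uv[d[uv[:,1],uv[:,0]]>0]
R=np.array(o['tcp_rot']); Q=(cloud(o,ci,uv,d)-o['tool_pos'])@R; print('weight top toolx',np.median(Q[:,0]).round(4))
for row in (252,258,264,270):
    line=d[row,280:362]; k=np.nonzero((line>0)&(line<np.median(line[30:50])+.006))[0]+280; e=cloud(o,ci,np.array([[k.min(),row],[k.max(),row]]),d); e=(e-o['tool_pos'])@R; print(row,k.min(),k.max(),e[:,1].round(4),e[:,1].mean().round(4))
```

```text
top0 461 mean [ 0.591  -0.1397] dir 108.99 smin/max -0.103 0.092 rms 0.003
  center [ 0.5928 -0.1452] dz -0.0005 z 0.14 0.235
  w med -0.001
scene0 371 mean [ 0.5883 -0.1257] dir 109.99 smin/max -0.114 0.083 rms 0.0027
  center [ 0.5941 -0.1417] dz -0.0025 z 0.14 0.234
  w med 0.0021
t4 60 mean [ 0.581 -0.11 ] dir 98.6 smin/max -0.014 0.015 rms 0.0028
  center [ 0.5868 -0.1481] dz 0.0004 z 0.214 0.229
  w med -0.0001
s4 373 mean [ 0.5889 -0.1272] dir 110.16 smin/max -0.11 0.083 rms 0.0026
  center [ 0.5941 -0.1416] dz -0.0025 z 0.141 0.233
  w med 0.0021
w4 2267 mean [ 0.5757 -0.0937] dir 109.27 smin/max -0.036 0.045 rms 0.0031
  center [ 0.5936 -0.1449] dz -0.0006 z 0.141 0.229
  w med 0.0005
   toolx 0.11 y mid 0.0002 0.0107 z -0.025
   toolx 0.13 y mid 0.0002 0.011 z -0.05
   toolx 0.15 y mid 0.0001 0.0105 z -0.072
   toolx 0.17 y mid 0.0 0.0103 z -0.084
   toolx 0.19 y mid -0.0001 0.0095 z -0.09
weight top toolx 0.0461
252 288 352 [-0.0122  0.0126] 0.0002
258 287 353 [-0.0125  0.0129] 0.0002
264 287 353 [-0.0125  0.0129] 0.0002
270 288 353 [-0.0121  0.0131] 0.0005
```

Lateral alignment is within 0.3 mm: rim at tool y 0.0002–0.0003, weight at 0.0002. The rim direction is within 0.3°. It needs about 6 mm along tool z to get over the arbor. Next, lowering to just above contact.

Call:
apply_moves(commands=[[[0.2,0,0.05,-0.05],[0.4,0,0.1,-0.05],[0.6,0,0.14,-0.05],[0.8,0,0.14,-0.05],[0.8,0,0.14,-0.05]]])

```text
time: 6.58
tool_pos: [0.5926, -0.1446, 0.315]
tcp_rot: [[-0.004, 0.944, 0.33], [0.002, 0.33, -0.944], [-1.0, -0.004, -0.003]]
contact_force: [0.3, 0.9, -2.2]
gripper_width: 0.0254
```

Run:
```python
from h import *
go((.5935,-.1443,.30),19.25)
snap('wrist','w5')
o,ci,p,d=load('w5')
R=np.array(o['tcp_rot'])
u,v=np.meshgrid(np.arange(270,370),np.arange(60,300)); uv=np.c_[u.ravel(),v.ravel()]; uv=uv[d[uv[:,1],uv[:,0]]>0]
P=cloud(o,ci,uv,d);Q=(P-o['tool_pos'])@R
c=np.array([.5935,-.1443,.13]); q=(c-o['tool_pos'])@R
r=np.hypot(Q[:,0]-q[0],Q[:,2]-q[2]); B=Q[(r>.092)&(r<.106)&(abs(Q[:,1])<.012)]
for lo in np.arange(-.1,0,.01):
    b=B[(B[:,2]>=lo)&(B[:,2]<lo+.01)]
    if len(b)>10: print(lo.round(2),len(b),((b[:,1].min()+b[:,1].max())/2).round(4),np.ptp(b[:,1]).round(4))
from scipy.optimize import least_squares
k=least_squares(lambda s:np.hypot(B[:,0]-s[0],B[:,2]-s[1])-.1,[q[0],q[2]],loss='soft_l1',f_scale=.002).x;print('centre tool x,z',k.round(4))
W=Q[(Q[:,0]<.05)&(Q[:,0]>.035)];
for lo in np.arange(-.03,0,.005):
    b=W[(W[:,2]>=lo)&(W[:,2]<lo+.005)&(abs(W[:,1])<.014)]
    if len(b)>10: print('W',lo.round(3),len(b),((b[:,1].min()+b[:,1].max())/2).round(4),np.ptp(b[:,1]).round(4))
```

```text
t 6.58 pos [ 0.5926 -0.1446  0.315 ] jaw 19.28 F [ 0.3  0.9 -2.2] w 0.0254 tilt [-1.     -0.0035 -0.003 ] | units [0.375 0.026 0.001] turn 0.006
-0.1 122 0.0015 0.0103
-0.09 291 0.0013 0.0108
-0.08 346 0.0011 0.0106
-0.07 415 0.0013 0.0109
-0.06 434 0.0013 0.0105
-0.05 440 0.0013 0.0102
-0.04 448 0.0013 0.0101
-0.03 430 0.0013 0.01
centre tool x,z [0.1854 0.0014]
W -0.03 738 0.0002 0.0255
W -0.025 829 0.0002 0.0258
W -0.02 813 0.0004 0.0256
W -0.015 810 -0.0 0.0279
W -0.01 29 0.0005 0.0257
```

View pics/w5.png

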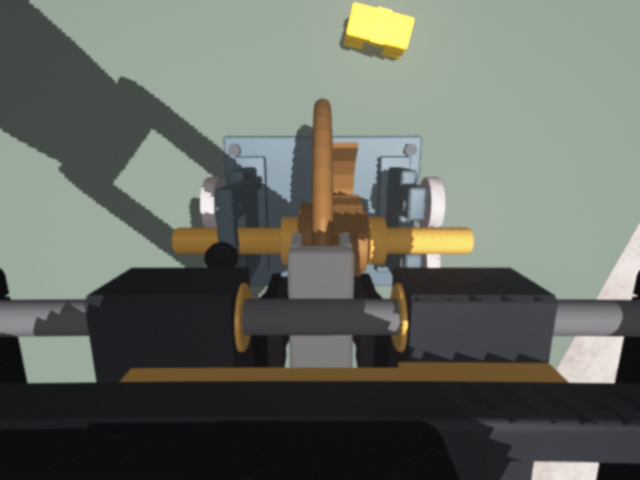

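The rim now reads 1 mm to +y of the weight, with parallel lines. I'll correct by +0.025 in tool y and descend to just above contact.

Call:
apply_moves(commands=[[[0,0.025,0.02,0],[0.1,0.025,0.02,0],[0.2,0.025,0.02,0],[0.3,0.025,0.02,0],[0.3,0.025,0.02,0]]])

```text
time: 7.05
tool_pos: [0.5945, -0.1452, 0.305]
tcp_rot: [[-0.001, 0.944, 0.33], [0.001, 0.33, -0.944], [-1.0, -0.001, -0.001]]
contact_force: [-0.6, 0.8, -2.2]
gripper_width: 0.0257
```

```bash
cat > chk.py <<'E'
from h import *
import sys
tag=sys.argv[1]
go((.5935,-.1443,.286),19.25)
o,ci,p,d=snap('wrist',tag)
R=np.array(o['tcp_rot'])
u,v=np.meshgrid(np.arange(270,370),np.arange(60,300)); uv=np.c_[u.ravel(),v.ravel()]; uv=uv[d[uv[:,1],uv[:,0]]>0]
P=cloud(o,ci,uv,d);Q=(P-o['tool_pos'])@R
c=np.array([.5935,-.1443,.13]); q=(c-o['tool_pos'])@R
r=np.hypot(Q[:,0]-q[0],Q[:,2]-q[2]); B=Q[(r>.092)&(r<.106)&(abs(Q[:,1])<.012)]
for lo in np.arange(-.1,0,.01):
    b=B[(B[:,2]>=lo)&(B[:,2]<lo+.01)]
    if len(b)>10: print(lo.round(2),len(b),((b[:,1].min()+b[:,1].max())/2).round(4),np.ptp(b[:,1]).round(4))
from scipy.optimize import least_squares
k=least_squares(lambda s:np.hypot(B[:,0]-s[0],B[:,2]-s[1])-.1,[q[0],q[2]],loss='soft_l1',f_scale=.002).x;print('centre tool x,z',k.round(4))
W=Q[(Q[:,0]<.05)&(Q[:,0]>.035)&(abs(Q[:,1])<.014)]
print('weight top',np.median(W[:,0]).round(4),'front z',W[:,2].min().round(4),'y',((W[:,1].min()+W[:,1].max())/2).round(4))
E
python3 chk.py w6
```

```text
t 7.05 pos [ 0.5945 -0.1452  0.305 ] jaw 19.29 F [-0.6  0.8 -2.2] w 0.0257 tilt [-1.     -0.0012 -0.001 ] | units [ 0.476 -0.014 -0.03 ] turn 0.008
-0.1 164 -0.0004 0.0107
-0.09 324 -0.0005 0.0108
-0.08 406 -0.0005 0.011
-0.07 459 -0.0006 0.0108
-0.06 478 -0.0005 0.0104
-0.05 495 -0.0007 0.0106
-0.04 518 -0.0007 0.0106
-0.03 443 -0.0 0.0239
centre tool x,z [ 0.1754 -0.    ]
weight top 0.0461 front z -0.0288 y -0.0
```

Rim and weight are within 0.6 mm laterally and 1 mm along the rim. Pressing down in small steps now.

Call:
apply_moves(commands=[[[0.05,-0.01,0,0],[0.1,-0.01,0,0],[0.15,-0.01,0,0],[0.2,-0.01,0,0]]])

```text
time: 7.43
tool_pos: [0.5948, -0.1456, 0.299]
tcp_rot: [[0.001, 0.944, 0.33], [-0.0, 0.33, -0.944], [-1.0, 0.001, 0.001]]
contact_force: [-1.2, 0.3, 6.6]
gripper_width: 0.0258
```

Call:
apply_moves(commands=[[[0.025,0,0,0],[0.05,0,0,0]]])

```text
time: 7.6
tool_pos: [0.5954, -0.1456, 0.2985]
tcp_rot: [[0.004, 0.944, 0.33], [-0.001, 0.33, -0.944], [-1.0, 0.003, 0.002]]
contact_force: [-1.2, 1.8, 8.4]
gripper_width: 0.0256
```

Call:
apply_moves(commands=[[[0.025,0,0,0],[0.05,0,0,0]]])

```text
time: 7.77
tool_pos: [0.5957, -0.1458, 0.2972]
tcp_rot: [[0.005, 0.944, 0.331], [-0.002, 0.331, -0.944], [-1.0, 0.004, 0.003]]
contact_force: [-0.5, 0.6, 9.5]
gripper_width: 0.0259
```

Call:
apply_moves(commands=[[[0.025,0,0,0],[0.05,0,0,0]]])

```text
time: 7.93
tool_pos: [0.5952, -0.1459, 0.2939]
tcp_rot: [[0.003, 0.944, 0.33], [-0.002, 0.33, -0.944], [-1.0, 0.002, 0.002]]
contact_force: [0.5, -1.7, -3.8]
gripper_width: 0.0256
```

Call:
apply_moves(commands=[[[0.025,0,0,0],[0.05,0,0,0]]])

```text
time: 8.1
tool_pos: [0.594, -0.1453, 0.2891]
tcp_rot: [[-0.002, 0.944, 0.33], [0.001, 0.33, -0.944], [-1.0, -0.001, -0.001]]
contact_force: [-1.2, -0.3, -2.2]
gripper_width: 0.026
```

Call:
apply_moves(commands=[[[0.025,0,0,0],[0.05,0,0,0]]])

```text
time: 8.27
tool_pos: [0.5944, -0.1454, 0.288]
tcp_rot: [[-0.0, 0.944, 0.33], [0.0, 0.33, -0.944], [-1.0, -0.0, -0.0]]
contact_force: [-0.4, 0.6, 2.1]
gripper_width: 0.026
```

The hooks snapped past the bead: the push reached 9.5 N, dropped, and the seat is now touching at TCP z 0.288. Now to build up the press.

Call:
apply_moves(commands=[[[0.025,0,0,0],[0.05,0,0,0],[0.05,0,0,0]]])

```text
time: 8.52
tool_pos: [0.5953, -0.1458, 0.288]
tcp_rot: [[0.003, 0.944, 0.33], [-0.001, 0.33, -0.944], [-1.0, 0.002, 0.002]]
contact_force: [-1.4, 1.0, 4.2]
gripper_width: 0.0257
```

Call:
apply_moves(commands=[[[0.025,0,0,0],[0.05,0,0,0],[0.05,0,0,0],[0.05,0,0,0]]])

```text
time: 8.85
tool_pos: [0.5959, -0.146, 0.2879]
tcp_rot: [[0.006, 0.944, 0.33], [-0.002, 0.331, -0.944], [-1.0, 0.005, 0.004]]
contact_force: [-1.4, 0.1, 10.4]
gripper_width: 0.0257
```

Call:
apply_moves(commands=[[[0.025,0,0,0],[0.05,0,0,0],[0.075,0,0,0],[0.075,0,0,0],[0.075,0,0,0]]])

```text
time: 9.27
tool_pos: [0.5967, -0.1464, 0.2872]
tcp_rot: [[0.009, 0.944, 0.33], [-0.004, 0.331, -0.944], [-1.0, 0.007, 0.006]]
contact_force: [-1.9, 0.3, 18.4]
gripper_width: 0.0259
```

Call:
apply_moves(commands=[[[0,0,0,0],[0,0,0,0],[0,0,0,0],[0,0,0,0],[0,0,0,0]]])

```text
time: 9.68
tool_pos: [0.5967, -0.1464, 0.2872]
tcp_rot: [[0.009, 0.944, 0.33], [-0.004, 0.33, -0.944], [-1.0, 0.007, 0.006]]
contact_force: [-2.7, 0.4, 18.0]
gripper_width: 0.0258
```

```bash
python3 chk.py w7; python3 -c "
from h import *
snap('scene','s7');x=load('s7')[2][150:300,190:340,::-1];cv2.imwrite('pics/s7c.png',cv2.resize(x,None,fx=4,fy=4,interpolation=2));go((.5935,-.1443,.286),19.25)"
```

```text
t 9.68 pos [ 0.5967 -0.1464  0.2872] jaw 19.3 F [-2.7  0.4 18. ] w 0.0258 tilt [-1.      0.0071  0.0063] | units [ 0.029 -0.058 -0.077] turn 0.01
-0.1 265 -0.0032 0.0103
-0.09 412 -0.0032 0.0108
-0.08 498 -0.0032 0.0106
-0.07 554 -0.003 0.011
-0.06 614 -0.0029 0.0107
-0.05 628 -0.0028 0.0104
-0.04 628 -0.003 0.0108
-0.03 356 -0.0 0.0239
centre tool x,z [ 0.1576 -0.0032]
weight top 0.0453 front z -0.0291 y 0.0001
t 9.78 pos [ 0.5967 -0.1464  0.2872] jaw 19.3 F [-2.6  1.1 18.9] w 0.0258 tilt [-1.      0.0072  0.0063] | units [ 0.03  -0.059 -0.075] turn 0.01
```

View pics/s7c.png

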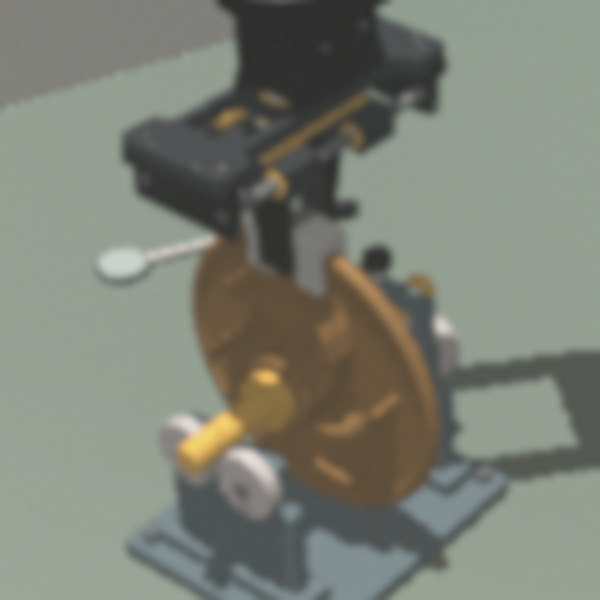

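View pics/w7.png

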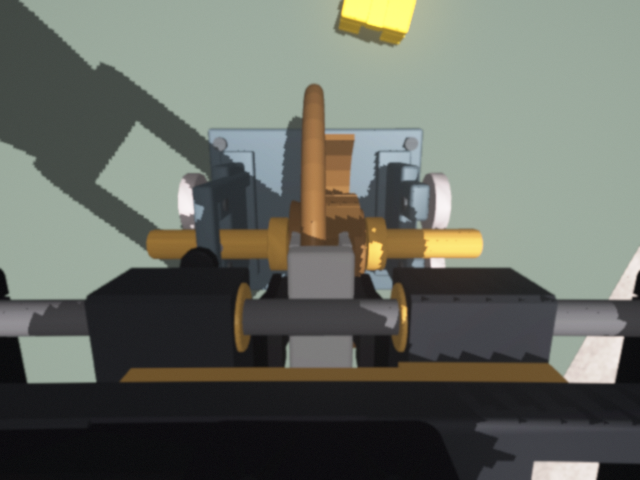

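The weight is home: top at z ≈ 0.242, so the seat is at about 0.230, and the press is about 20 N. Arm compliance has pushed it about 3 mm across the rim (limit 5), so I'll ease it back in tool y.

Call:
apply_moves(commands=[[[0,-0.02,0,0],[0,-0.04,0,0],[0,-0.06,0,0],[0,-0.06,0,0],[0,-0.06,0,0]]])

```text
time: 10.2
tool_pos: [0.5951, -0.1471, 0.2872]
tcp_rot: [[0.011, 0.944, 0.33], [-0.004, 0.331, -0.944], [-1.0, 0.009, 0.007]]
contact_force: [1.0, 1.2, 17.3]
gripper_width: 0.0255
```

```bash
python3 chk.py w8
```

```text
t 10.2 pos [ 0.5951 -0.1471  0.2872] jaw 19.3 F [ 1.   1.2 17.3] w 0.0255 tilt [-0.9999  0.009   0.007 ] | units [ 0.03  -0.015 -0.08 ] turn 0.01
-0.1 274 -0.0019 0.0106
-0.09 408 -0.0016 0.0108
-0.08 507 -0.0015 0.011
-0.07 557 -0.0013 0.0105
-0.06 611 -0.0016 0.0107
-0.05 642 -0.0013 0.0109
-0.04 641 -0.0013 0.0108
-0.03 362 -0.0 0.0239
centre tool x,z [ 0.1578 -0.0036]
weight top 0.0453 front z -0.029 y -0.0
```

Call:
apply_moves(commands=[[[0,0,0,0],[0,0,0,0],[0,0,0,0],[0,0,0,0],[0,0,0,0]]])

```text
time: 10.67
tool_pos: [0.5951, -0.1472, 0.2873]
tcp_rot: [[0.011, 0.944, 0.33], [-0.004, 0.33, -0.944], [-1.0, 0.009, 0.007]]
contact_force: [0.6, 1.0, 17.3]
gripper_width: 0.0253
```

Run:
```python
from h import *
go((.5935,-.1443,.286),19.25)
o,ci,p,d=snap('scene','s9'); a=load('s4')[2]
g=cv2.absdiff(cv2.cvtColor(a,7),cv2.cvtColor(p,7))[260-30:280,230:300]; print('wheel lower region diff mean/max',g.mean(),g.max())
close_job()
```

```text
t 10.67 pos [ 0.5951 -0.1472  0.2873] jaw 19.3 F [ 0.6  1.  17.3] w 0.0253 tilt [-0.9999  0.009   0.007 ] | units [ 0.031 -0.015 -0.081] turn 0.01
wheel lower region diff mean/max 2.4854285714285713 85
the job is handed in; nothing more can be done
```

The longer zinc weight is clipped home at the top of the rim. I handed the job in at about 10.7 s, with the gripper still holding it and pressing down.

- **Snap:** the measured push rose to about 9.5 N, dropped suddenly, then rose again when the seat met the bead.
- **Seat height:** about 0.230 m by depth, which is the home height.
- **Position and angle:** it sits about 1.4 mm off across the rim and 3.6 mm off along it. It is within about 0.3° of the rim's line, and the tool is tilted about 0.01 rad.
- **Press and grip:** the wrist force is about 17 N upward and steady, with the fingers shut to about 25–26 mm on the weight.

**Corrected:** while pressing, the arm's give pushed the weight about 3 mm across the rim. I eased it back to 1.4 mm before handing in.

**Less certain:**
- The views differed by 2–3 mm on the rim centre, within the camera calibration and the limits.
- The weight slipped about 0.8 mm in the grip during the press.
- I compared scene pictures from before and after the press to see whether the impeller turned. The mean difference over the lower wheel was small (2.5 grey levels), but single pixels differed by up to 85, which I did not trace. By eye the wheel looked unchanged, but I did not measure rim_side directly.
- I did not re-measure the short weight, sleeve, mallet or mirror at the end; no contact with them was planned or felt.

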